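Mount a grinding wheel between its flanges on the arbor

TASK

Build up the grinding wheel on the upright arbor, from the bottom: first the larger plain flange down on the arbor's seat, then the thick abrasive wheel, then the small stepped flange with its narrow boss up, and the little knurled collar on top. Each part must lie flat on the one below it; leave the polishing bar, the punch and the wood block where they are.

Things in the scene. Friction and masses are not known exactly. Their poses are not given: they have to be found in the camera images.
- arbor_seat (a point): the arbor, fixed upright on the bench: a grey round foot (100 mm across, 10 mm high), on it a round steel seat 36 mm across whose flat top is 22 mm above the bench, and from the seat a plain spindle 14 mm thick that rises 60 mm above the seat (top 82 mm above the bench); its last 10 mm taper to 6 mm. The point is on the spindle's axis at the height of the seat's flat top; z is up. The parts simply slip down over the spindle, no thread.
- back_flange_mid (a point): the larger flange: a plain flat bright-steel ring, 58 mm across, 14 mm high, 20 mm bore, loose, lying flat. The point is at its centre, half-way up (7 mm above its underside); z is its axis.
- wheel_mid (a point): the abrasive wheel: a thick dull grey-brown ring, the widest of the loose parts, 66 mm across, 20 mm high, 20 mm bore, loose, lying flat. The point is at its centre, half-way up (10 mm above its underside); z is its axis.
- front_flange_mid (a point): the small flange: a stepped bright-steel ring, 14 mm high, 20 mm bore, loose, lying flat: its lower 8 mm is 40 mm across, and on that is a boss 30 mm across and 6 mm high. The point is on its axis, half-way up (7 mm above its underside); z is its axis, pointing to the boss.
- collar_mid (a point): the collar: a little brass ring with a ribbed (knurled) outside, 30 mm across, 16 mm high, 20 mm bore, loose, lying flat. The point is at its centre, half-way up (8 mm above its underside); z is its axis.
- polish_bar_mid (a point): bystander: dull red worn bar of polishing compound, 43 x 106 mm, 33 mm high, lying flat. The point is at its centre, 16 mm above the bench; y is along it.
- punch_mid (a point): bystander: steel chasing punch, a 9 mm square bar 120 mm long with a pointed end, lying flat. The point is at its middle, half-way up; y is along it.
- wood_block_mid (a point): bystander: dark brown wood block, 45 x 76 mm, 30 mm high, lying flat. The point is at its centre, half-way up; y is along it.

How it is judged (in metres and radians):
At the end, for the whole second after the job is handed in: On the arbor, from the seat up: larger flange, wheel, stepped flange (boss up), collar, each within 6 mm of the spindle axis, flat within 0.12 rad, and its middle within 4 mm of its stacked height (7, 24, 41 and 56 mm above the seat) (horizontal distance between each of back_flange_mid, wheel_mid, front_flange_mid, collar_mid and arbor_seat below 0.006 m and z of back_flange_mid in the frame of arbor_seat between 0.003 and 0.011 m and (angle between back_flange_mid's own z axis and vertical below 0.12 rad or angle between back_flange_mid's own z axis and vertical above 3.0216 rad) and z of wheel_mid in the frame of arbor_seat between 0.02 and 0.028 m and (angle between wheel_mid's own z axis and vertical below 0.12 rad or angle between wheel_mid's own z axis and vertical above 3.0216 rad) and z of front_flange_mid in the frame of arbor_seat between 0.037 and 0.045 m and angle between front_flange_mid's own z axis and vertical below 0.12 rad and z of collar_mid in the frame of arbor_seat between 0.052 and 0.06 m and (angle between collar_mid's own z axis and vertical below 0.12 rad or angle between collar_mid's own z axis and vertical above 3.0216 rad)); the robot touches nothing.
It fails at once if the polishing bar was moved more than 40 mm (distance of polish_bar_mid from where it was at the start of the episode above 0.04 m).
It fails at once if the punch was moved more than 40 mm (distance of punch_mid from where it was at the start of the episode above 0.04 m).
It fails at once if the wood block was moved more than 40 mm (distance of wood_block_mid from where it was at the start of the episode above 0.04 m).
It also fails if it takes over 90 s, if anything falls off the work surface, if the arm or the gripper's body presses on something with over 40 N, if the wrist force passes 120 N, or if a joint passes its speed limit or range.

ROBOT

A 6-joint arm with a two-finger parallel gripper is mounted at the origin on a cart in front of the work surface, level with it; the furniture and walls round the work are solid. World frame = base frame: x ahead of the robot, y to its left, z up, the work surface at z = 0. Lengths are in m, angles in degrees, forces in N, time in s.
With the tool pointing down it reaches from about 0.275 to 0.725 m from the base axis. Payload 5.6 kg.
Tool frame: the origin (TCP) lies midway between the tips of the shut fingers; the grasp point (between the pads) lies 19 mm behind it; z points along the fingers, y is the direction in which the jaws open and shut (so a half turn about z gives the same grasp; the last joint's range is limited). The gripper opens to 85 mm and grips with 20 to 120 N. Pads are 22 mm wide; open, the fingers measure 114 mm over their backs; the gripper's body (76 mm by 85 mm) begins 54 mm behind the grasp point. The pads swing forward as they close: fully open they stand 13 mm farther back than shut.
Start: joints at [85.863, 14.616, 6.199, 0, -81.583, -16.306], TCP at [0.192, 0.515, 0.231] pointing down, gripper open.
Joint ranges: [-168.99, 168.99], [-69.2, 112.95], [-62.41, 85.93], [-164.36, 98.24], [-168.68, -3.75], [-174.98, 174.98]. Speed limits (degrees/s): [147.25, 147.25, 180, 180, 180, 180].

INTERFACE

Orientations are given as a 3x3 rotation matrix whose columns are the frame's x, y, z axes.
In Python, from cell import bot gives the robot as it stands.
- The arm moves only by the shell command python3 -m creep 'ROWS' [FORCE]. ROWS is JSON, a list of rows, each a list of 5 numbers: the gripper's target within -1 to 1 (fully open at 1, half-way at 0, shut at -1), then the shift along the tool's x, y, z in m, then the turn about the tool's z in rad. In form: [[claw, x, y, z, turn], ...]. A call has 1 to 5 rows; each row is the pose to reach, as a shift and turn from the pose commanded when the call began, along the tool's axes at that moment; what a row does not reach only later rows make up. A row lasts 1/12 s, in which the tool goes at most 41.7 mm and 7.16 degrees, less where a joint would pass 70% of its speed; a pose out of reach is approached as far as the arm can. A call with a gripper value outside its range is refused whole. The fingers move at their own pace and stop on an object; FORCE is the grip in N (left out, the last holds). Time passes only in rows, so rows that repeat a pose let the fingers close. It gives the time, the measured TCP pose, the force and the opening at its end, in the units of the state.
- bot.state(): the state, without advancing time (a new reading comes with each control period).
- bot.camera(name): name is "scene" or "top"; returns a dict with "img" (400x640x3 uint8, red, green, blue), "z_map" (400x640 float32, m along the optical axis (not along the pixel's ray), 0 where there is no reading), "fx", "fy", "cx", "cy" (pixels), "extrinsics" (4x4, takes a point from camera to world coordinates). Camera axes: x right, y down, z forward; pixel columns grow to the right and rows downward; lengths in m; the calibration is good to about 2 mm. A picture is of the moment at which its call begins.
- bot.job_done(): hands the job in, once; it reports no verdict.
The state is a dict: "time": time; "qpos": joint angles; "joint_vel": joint speeds; "tau": joint torques, N m; "position": TCP position; "orientation": TCP orientation; "wrist_force": force on the tool from outside, world axes, zero at the start; "wrist_torque": the same for the moment, N m; "width": finger opening in m.
Only numpy, scipy, OpenCV 4.12 (cv2) and the standard library are available. Lean on these libraries where they do the work, as an engineer would, in place of code of your own. Each camera call takes 0.05 s, during which the arm holds its last target.

## Working session

There is one attempt and no reset: what is moved stays moved. The work goes in short steps, Python scripts to look and compute and a shell command to move; the robot and the scene stay as the last step left them, time stands still between calls to the robot, and variables do not carry over. Pictures are saved under pics/ and viewed, and the job is handed in when it is done.

```bash
mkdir -p pics; ls; python3 - <<'E'
from cell import bot
import cv2,numpy as np
print(bot.state())
for n in ("scene","top"):
    c=bot.camera(n)
    cv2.imwrite(f"pics/{n}0.png",c["img"][:,:,::-1])
    print(n,c["fx"],c["fy"],c["cx"],c["cy"]);print(np.round(c["extrinsics"],4).tolist())
E
```

```text
pics
{'time': 0.0, 'qpos': array([ 8.58643787e+01,  1.46517577e+01,  6.12853621e+00, -2.81181790e-02,
       -8.15850818e+01, -1.63065739e+01]), 'joint_vel': array([-0.05076116,  0.06757481, -0.02810463, -0.02715816,  0.04617997,
       -0.08139397]), 'tau': array([ 7.85315515e-04, -3.86634922e+01,  2.37931395e+01,  5.36502689e+00,
       -6.33932985e-03, -9.47033044e-06]), 'position': array([0.19185636, 0.51488997, 0.23039048]), 'orientation': array([[ 9.36999806e-01, -3.49329327e-01, -6.20526114e-04],
       [-3.49329872e-01, -9.36997981e-01, -1.85029728e-03],
       [ 6.49313878e-05,  1.95049650e-03, -9.99998096e-01]]), 'wrist_force': array([-0.0048833 ,  0.97712474,  0.71659801]), 'wrist_torque': array([-0.00463405, -0.04060904, -0.03305962]), 'width': 0.08525696124026193}
scene 380.8512373757372 380.8512373757372 317.0361575452591 202.2643082225487
[[0.8737, -0.2128, 0.4374, 0.1389], [-0.4863, -0.3984, 0.7777, -0.7466], [0.0087, -0.8922, -0.4516, 0.5266], [0.0, 0.0, 0.0, 1.0]]
top 461.63943212602504 461.63943212602504 318.03864847967924 196.39492810501648
[[0.0223, -0.9936, 0.1106, 0.4649], [-0.9995, -0.0197, 0.0249, 0.0388], [-0.0226, -0.1111, -0.9936, 1.0212], [0.0, 0.0, 0.0, 1.0]]
```

View pics/scene0.png

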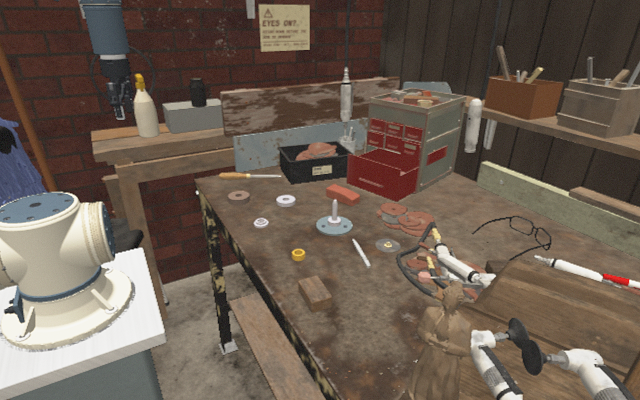

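View pics/top0.png

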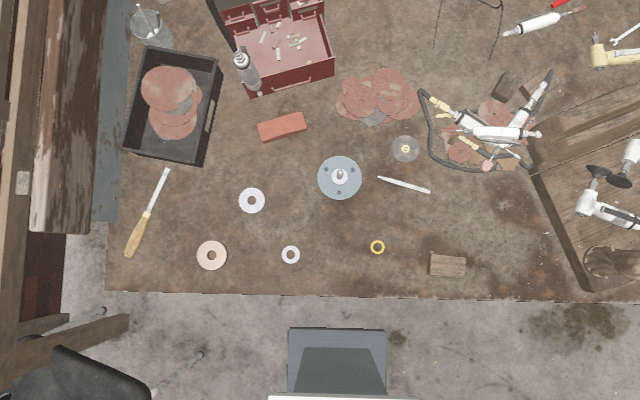

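```bash
python3 - <<'E'
import cv2,numpy as np
t=cv2.imread("pics/top0.png");s=cv2.imread("pics/scene0.png")
a=cv2.resize(t[140:290,180:480],None,fx=2.6,fy=2.6,interpolation=cv2.INTER_CUBIC)
cv2.imwrite("pics/topz.png",a[:, :800])
b=cv2.resize(s[170:320,210:410],None,fx=4,fy=4,interpolation=cv2.INTER_CUBIC)
cv2.imwrite("pics/scez.png",b)
E
```

```text
(no output)
```

View pics/topz.png

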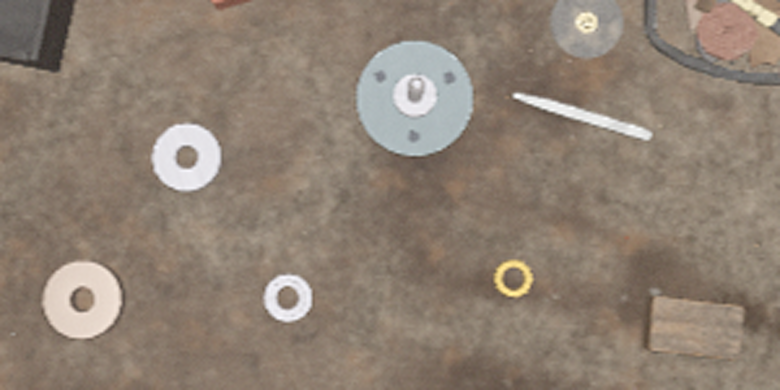

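View pics/scez.png

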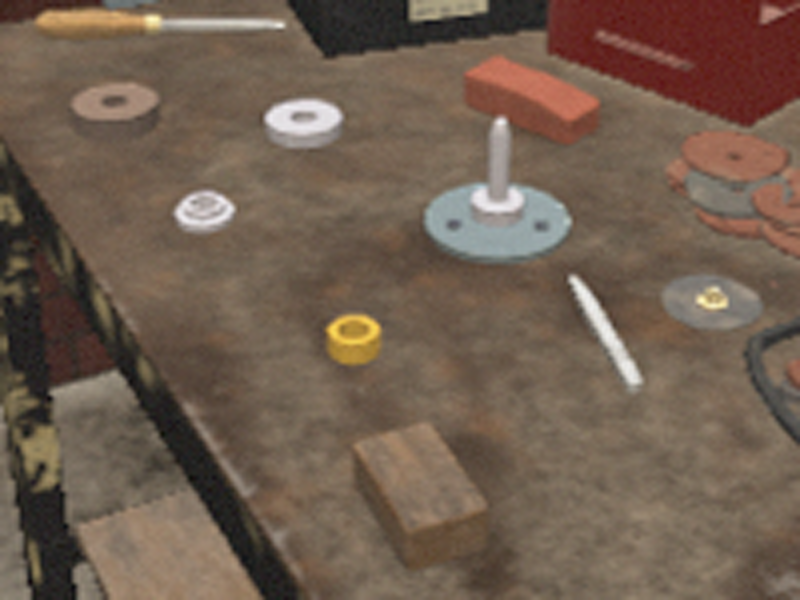

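```bash
cat > h.py <<'E'
import cv2,numpy as np
from cell import bot
def ray(c,u,v,z):
    E=c["extrinsics"];d=E[:3,:3]@np.array([(u-c["cx"])/c["fx"],(v-c["cy"])/c["fy"],1.])
    o=E[:3,3];return o+d*(z-o[2])/d[2]
def proj(c,p):
    E=c["extrinsics"];q=E[:3,:3].T@(np.asarray(p)-E[:3,3])
    return c["cx"]+c["fx"]*q[0]/q[2],c["cy"]+c["fy"]*q[1]/q[2]
def blob(c,name,mask,box,z):
    x0,y0,x1,y1=box
    m=np.zeros_like(mask);m[y0:y1,x0:x1]=mask[y0:y1,x0:x1]
    cs,_=cv2.findContours(m,cv2.RETR_EXTERNAL,cv2.CHAIN_APPROX_NONE)
    k=max(cs,key=cv2.contourArea)
    pts=np.array([ray(c,*p[0],z)[:2] for p in k],np.float32)
    (cx,cy),(a,b),_=cv2.fitEllipse(pts)
    f=np.zeros_like(m);cv2.drawContours(f,[k],-1,255,-1);M=cv2.moments(f,True)
    w=ray(c,M["m10"]/M["m00"],M["m01"]/M["m00"],z)
    print(name,"ell",np.round([cx,cy],4),"axes",np.round([a,b],4),"cent",np.round(w[:2],4))
E
python3 - <<'E'
from h import *
c=bot.camera("top");im=c["img"].astype(int);hsv=cv2.cvtColor(c["img"],cv2.COLOR_RGB2HSV)
bg=cv2.medianBlur(c["img"],3)
br=((im.min(2)>150)*255).astype(np.uint8)
blob(c,"back",br,(230,180,275,220),.014)
blob(c,"wheel",br,(190,235,235,275),.020)
blob(c,"front",br,(275,240,305,270),.008)
blob(c,"seat",br,(325,165,355,190),.022)
ye=((hsv[...,1]>100)&(hsv[...,2]>130)).astype(np.uint8)*255
blob(c,"collar",ye,(365,235,390,260),.016)
bl=((im[...,2]>im[...,0]+3)&(im[...,2]>110)).astype(np.uint8)*255
blob(c,"foot",bl|br,(312,150,370,205),.010)
s=bot.camera("scene");im=s["img"].astype(int)
hs=cv2.cvtColor(s["img"],cv2.COLOR_RGB2HSV)
cv2.imwrite("pics/m.png",np.vstack([br[140:290,180:480],(bl|br)[140:290,180:480],ye[140:290,180:480]]))
bl=((im[...,2]>im[...,0]+3)&(im[...,2]>110)).astype(np.uint8)*255
blob(s,"foot_s",bl,(312,212,358,237),.010)
for n,p in dict(back=(.4577,.1842,.014),).items(): print(proj(s,p))
E
```

```text
back ell [0.5662 0.211 ] axes [0.0562 0.0574] cent [0.5661 0.2109]
wheel ell [0.4447 0.2925] axes [0.0619 0.0631] cent [0.4446 0.2925]
front ell [0.4499 0.1219] axes [0.0383 0.0393] cent [0.4499 0.1218]
seat ell [0.6196 0.0181] axes [0.0625 0.074 ] cent [0.6192 0.018 ]
collar ell [ 0.4702 -0.0656] axes [0.0286 0.0299] cent [ 0.4702 -0.0656]
foot ell [0.6211 0.0188] axes [0.0965 0.0979] cent [0.6208 0.0187]
foot_s ell [0.6144 0.0062] axes [0.0896 0.0918] cent [6.108e-01 3.000e-04]
(np.float64(254.92524077271844), np.float64(208.77914407012045))
```

View pics/m.png

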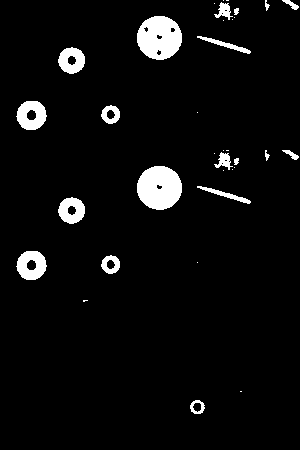

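```bash
python3 - <<'E'
from h import *
c=bot.camera("top");im=c["img"].astype(int)
b2=((im.min(2)>205)*255).astype(np.uint8)
blob(c,"seat",b2,(325,165,355,190),.022)
print(im[166:190,328:352].min(2))
s=bot.camera("scene");a=s["img"].astype(int)
for n,p in dict(tip=(.621,.0188,.082),base=(.621,.0188,.022),foot=(.621,.0188,.01),back=(.5662,.211,.014),wheel=(.4447,.2925,.02),front=(.4499,.1219,.014),col=(.4702,-.0656,.016)).items(): print(n,np.round(proj(s,p),1),np.round(proj(c,p),1))
o=cv2.resize(s["img"][190:240,300:370],None,fx=10,fy=10,interpolation=cv2.INTER_NEAREST)
cv2.imwrite("pics/arb.png",o[:,:,::-1])
d=cv2.resize(c["img"][150:206,308:370],None,fx=10,fy=10,interpolation=cv2.INTER_NEAREST)
cv2.imwrite("pics/arbt.png",d[:,:,::-1])
zs=c["z_map"]
for u,v in((330,185),(340,160),(251,192),(211,245)):
    z=zs[v,u];q=np.array([(u-c["cx"])/c["fx"]*z,(v-c["cy"])/c["fy"]*z,z,1]);print(np.round(c["extrinsics"]@q,4))
E
```

```text
seat ell [0.622  0.0185] axes [0.0325 0.0342] cent [0.622  0.0185]
[[175 179 181 178 179 177 176 175 175 177 175 177 176 177 174 176 177 176
  176 178 178 175 176 178]
 [178 175 178 180 178 177 178 177 175 176 177 178 174 172 175 175 176 177
  180 181 177 178 176 173]
 [166 180 176 176 177 177 178 176 181 184 190 198 176 165 181 179 175 178
  179 178 178 179 165 137]
 [157 179 178 176 175 176 180 198 231 241 231 220 207 213 223 209 180 176
  177 178 180 178 166 138]
 [161 179 179 175 173 176 214 235 234 214 175 178 177 157 203 230 214 191
  179 178 177 178 171 143]
 [180 176 174 175 163 204 233 233 223 189 185 225 238 219 181 212 234 225
  196 175 178 177 165 141]
 [180 176 178 172 203 229 232 233 212 166 194 225 235 222 179 200 235 234
  216 175 175 177 177 165]
 [177 176 171 185 217 231 229 233 211 163 160 201 224 205 168 202 233 232
  225 197 172 174 174 176]
 [176 176 173 199 224 229 228 231 209 157 162 179 180 174 168 206 231 230
  231 214 173 177 175 177]
 [176 175 174 198 223 226 228 228 203 135 148 161 165 156 159 204 228 226
  226 212 171 176 177 176]
 [176 174 171 207 230 2
[... 1042 characters left out ...]
75 177 177 177 174
  175 178 176 176 174 172]
 [175 175 173 176 174 173 174 176 173 173 175 177 173 173 173 173 176 175
  174 174 176 175 177 172]
 [174 174 174 174 174 175 173 176 176 176 173 175 175 171 173 172 173 175
  176 175 174 176 175 174]
 [176 174 175 174 173 172 173 174 174 174 175 175 176 172 171 175 172 173
  175 175 176 177 174 174]]
tip [334.1 198.2] [339.8 171.9]
base [333.5 218. ] [339.1 176.4]
foot [333.4 221.8] [339.  177.3]
back [285.3 197.3] [251.2 200. ]
wheel [238.1 193.5] [211.1 254.8]
front [260.4 218.8] [290.1 254.1]
col [297.6 250.1] [376.9 246.7]
[0.6033 0.0383 0.0101 1.    ]
[0.6602 0.0171 0.0078 1.    ]
[0.5837 0.2118 0.0157 1.    ]
[0.4658 0.2945 0.0168 1.    ]
```

View pics/arb.png

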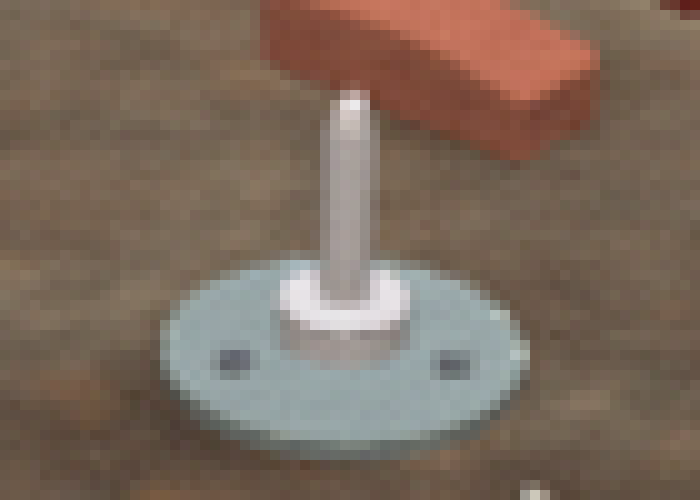

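View pics/arbt.png

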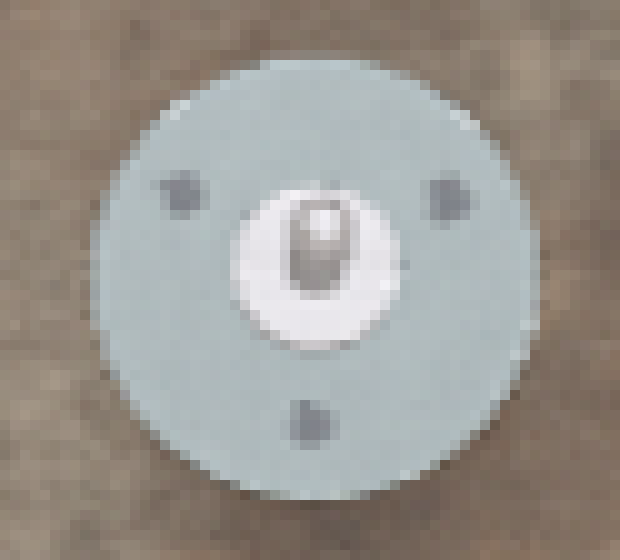

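```bash
cat > to.py <<'E'
import sys
from h import *
t=np.array([float(a) for a in sys.argv[1:4]]);s=bot.state();R=s["orientation"]
print("t",round(s["time"],2),"pos",np.round(s["position"],4),"w",round(s["width"],4),"F",np.round(s["wrist_force"],1))
print("delta tool",np.round(R.T@(t-s["position"]),4),"turn",round(float(np.arctan2(-R[1,0],R[0,0])),4))
E
python3 -m creep '[[1,0.038,0.0128,0,-0.11],[1,0.076,0.0256,0,-0.22],[1,0.114,0.0384,0,-0.33],[1,0.152,0.0512,0,-0.357],[1,0.19,0.064,0,-0.357]]'; python3 to.py .5662 .211 .1
```

```text
time: 0.72
position: [0.3488, 0.3877, 0.2314]
orientation: [[1.0, 0.003, 0.0], [0.003, -1.0, 0.0], [0.0, -0.0, -1.0]]
wrist_force: [-0.1, 0.8, 0.3]
width: 0.0859
t 0.72 pos [0.3488 0.3877 0.2314] w 0.0859 F [-0.1  0.8  0.3]
delta tool [0.2169 0.1773 0.1314] turn -0.0027
```

```bash

python3 -m creep '[[1,0.031,0.025,0,0],[1,0.062,0.05,0.01,0],[1,0.093,0.075,0.02,0],[1,0.124,0.1,0.03,0],[1,0.155,0.125,0.04,0]]'>/dev/null; python3 -m creep '[[1,0.03,0.025,0.01,0],[1,0.062,0.052,0.03,0],[1,0.062,0.052,0.06,0],[1,0.062,0.052,0.075,0],[1,0.062,0.052,0.075,0]]'; python3 to.py .5662 .211 .1; python3 - <<'E'
from h import *
c=bot.camera("top");cv2.imwrite("pics/t1.png",cv2.resize(c["img"][100:300,150:400],None,fx=3,fy=3)[:,:,::-1])
E
```

```text
time: 1.55
position: [0.5628, 0.21, 0.1115]
orientation: [[1.0, -0.002, -0.008], [-0.002, -1.0, -0.004], [-0.008, 0.004, -1.0]]
wrist_force: [0.0, -0.7, 0.3]
width: 0.0855
t 1.55 pos [0.5628 0.21   0.1115] w 0.0855 F [ 0.  -0.7  0.3]
delta tool [ 0.0035 -0.001   0.0114] turn 0.0022
```

View pics/t1.png

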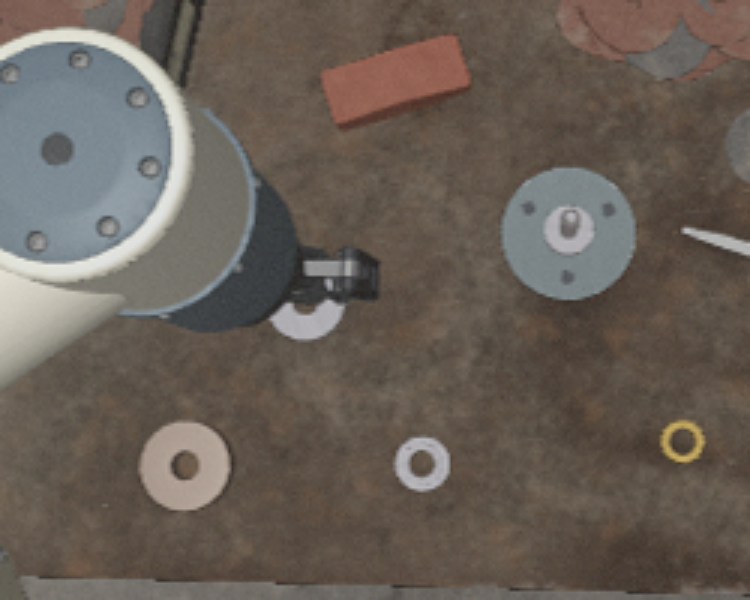

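```bash

python3 -m creep '[[1,0,0,0.01,0],[1,0.001,0,0.04,0],[1,0.001,0,0.07,0],[1,0.001,0,0.07,0],[1,0.001,0,0.07,0]]' >/dev/null; python3 to.py .5662 .211 .0; python3 - <<'E'
from h import *
c=bot.camera("scene");cv2.imwrite("pics/s1.png",cv2.resize(c["img"][130:250,210:350],None,fx=5,fy=5)[:,:,::-1])
E
```

```text
t 2.02 pos [0.5654 0.2123 0.0466] w 0.0856 F [0.3 0.6 1.9]
delta tool [0.0008 0.0012 0.0466] turn -0.0015
```

View pics/s1.png

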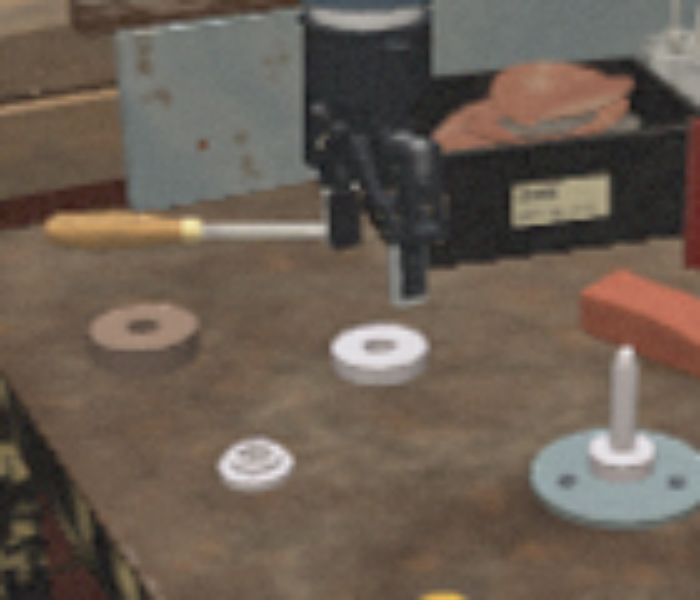

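```bash

python3 -m creep '[[1,0,0,0.02,0],[1,0,0,0.035,0],[1,0,0,0.035,0],[1,0,0,0.035,0]]' >/dev/null; python3 to.py .5662 .211 .0; python3 - <<'E'
from h import *
c=bot.camera("scene");cv2.imwrite("pics/s2.png",cv2.resize(c["img"][150:230,230:350],None,fx=6,fy=6)[:,:,::-1])
E
```

```text
t 2.4 pos [0.5668 0.2127 0.0132] w 0.0852 F [ 0.2 -0.4  0.1]
delta tool [-0.0006  0.0017  0.0132] turn -0.001
```

View pics/s2.png

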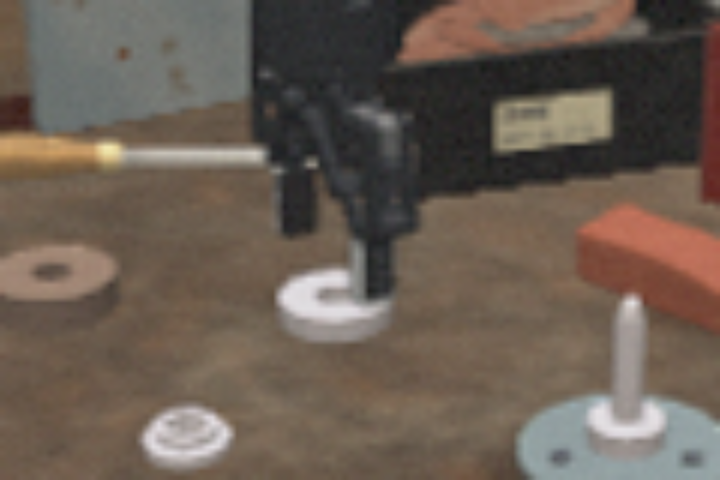

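```bash
python3 - <<'E'
from h import *
c=bot.camera("scene")
for p in ((.5668,.170,.026),(.5668,.255,.026),(.5558,.170,.026),(.5778,.170,.026)):
  u,v=proj(c,p);print(p,round((u-230)*6),round((v-150)*6))
E
python3 -m creep '[[1,0,0.001,0.009,0],[1,0,0.001,0.009,0],[1,0,0.001,0.009,0]]' >/dev/null; python3 to.py .5662 .211 .0;
```

```text
(0.5668, 0.17, 0.026) 368 294
(0.5668, 0.255, 0.026) 297 230
(0.5558, 0.17, 0.026) 347 299
(0.5778, 0.17, 0.026) 388 290
t 2.75 pos [0.5656 0.2109 0.0022] w 0.0855 F [-0.6  0.9  0. ]
delta tool [ 0.0006 -0.0001  0.0022] turn -0.0001
```

```bash

python3 -m creep '[[-1,0,0,0.002,0],[-1,0,0,0.002,0],[-1,0,0,0.002,0],[-1,0,0,0.002,0],[-1,0,0,0.002,0]]' 50 ; python3 -m creep '[[-1,0,0,0,0],[-1,0,0,0,0]]'; python3 - <<'E'
from h import *
c=bot.camera("scene");cv2.imwrite("pics/s3.png",cv2.resize(c["img"][150:230,230:350],None,fx=6,fy=6)[:,:,::-1])
E
```

```text
time: 3.17
position: [0.566, 0.211, 0.0011]
orientation: [[1.0, 0.001, 0.001], [0.001, -1.0, -0.0], [0.001, 0.0, -1.0]]
wrist_force: [-2.4, -0.9, 5.0]
width: 0.0577
time: 3.33
position: [0.566, 0.211, 0.0011]
orientation: [[1.0, 0.001, 0.001], [0.001, -1.0, -0.0], [0.001, 0.0, -1.0]]
wrist_force: [-1.8, -0.9, 6.1]
width: 0.0577
```

View pics/s3.png

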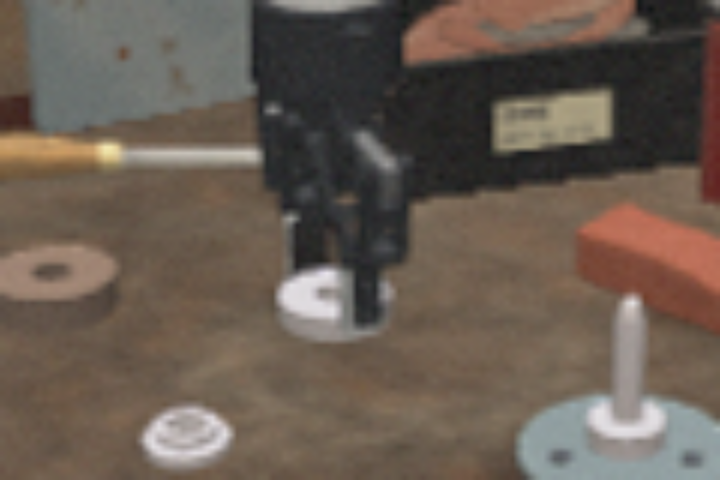

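```bash

python3 -m creep '[[-1,0,0,-0.03,0],[-1,0,0,-0.065,0],[-1,0,0,-0.1,0],[-1,0,0,-0.11,0],[-1,0,0,-0.11,0]]' >/dev/null; python3 -m creep '[[-1,0.01,0.03,0,0],[-1,0.02,0.07,0,0],[-1,0.03,0.11,0,0],[-1,0.045,0.15,0,0],[-1,0.055,0.185,0,0]]' >/dev/null;python3 -m creep '[[-1,0,0.007,0,0],[-1,0,0.007,0,0],[-1,0,0.007,0,0]]'; python3 to.py .6211 .0186 .09;python3 - <<'E'
from h import *
c=bot.camera("scene");cv2.imwrite("pics/s4.png",cv2.resize(c["img"][150:250,280:400],None,fx=6,fy=6)[:,:,::-1])
c=bot.camera("top");cv2.imwrite("pics/t4.png",cv2.resize(c["img"][120:220,270:400],None,fx=6,fy=6)[:,:,::-1])
E
```

```text
time: 4.47
position: [0.62, 0.0187, 0.1085]
orientation: [[1.0, -0.001, -0.003], [-0.001, -1.0, 0.0], [-0.003, -0.0, -1.0]]
wrist_force: [-0.4, 0.6, -1.2]
width: 0.0577
t 4.47 pos [0.62   0.0187 0.1085] w 0.0577 F [-0.4  0.6 -1.2]
delta tool [0.0012 0.0001 0.0185] turn 0.0015
```

View pics/s4.png

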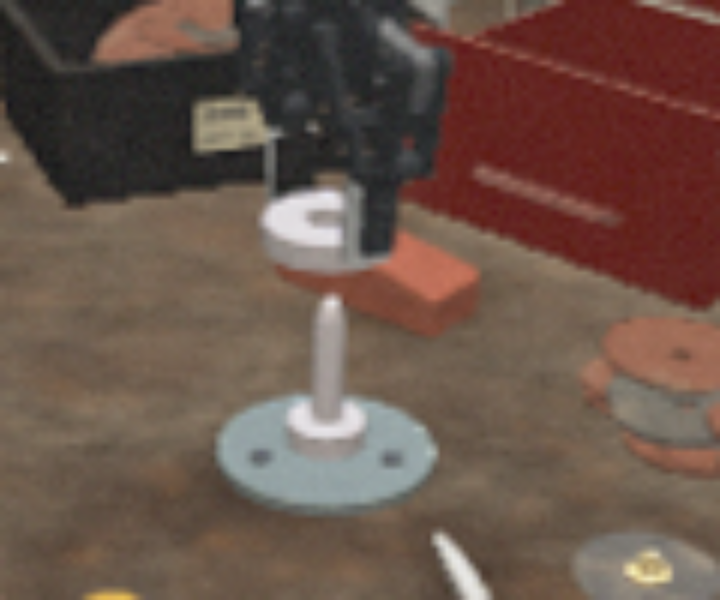

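View pics/t4.png

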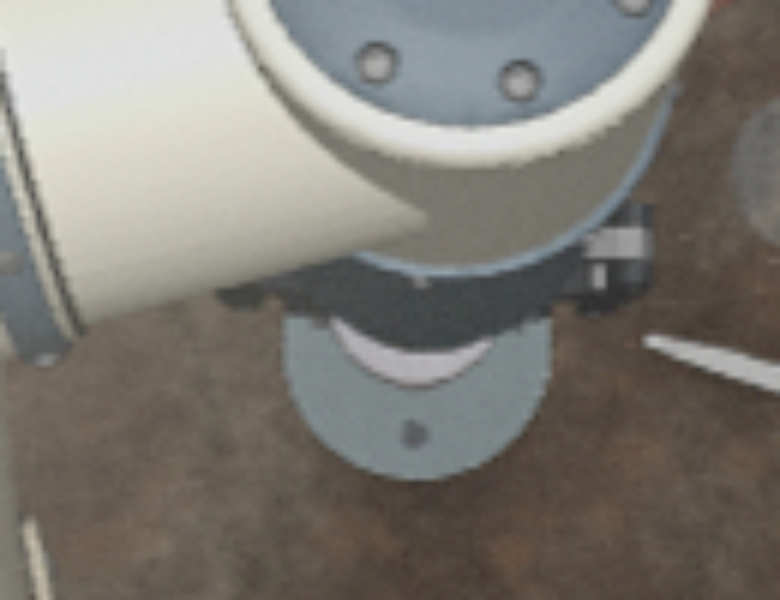

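```bash
python3 - <<'E'
from h import *
c=bot.camera("top");s=bot.camera("scene")
u,v=proj(c,(.6203-.029,.0186,.1215));print((u-270)*6,(v-120)*6)
u,v=proj(s,(.6203,.0186,.1215));print((u-280)*6,(v-150)*6)
for z in (.022,.082):
  u,v=proj(s,(.6213,.0186,z));print((u-280)*6,(v-150)*6)
E
python3 to.py .6212 .0186 .09
```

```text
420.4954067112151 381.4615930529783
326.23796910803674 207.66401830602643
321.69088759013516 408.04095720656767
325.5528209906935 289.0877612859948
t 4.67 pos [0.6205 0.0204 0.1099] w 0.0571 F [ 0.2 -0.1 -1.4]
delta tool [0.0007 0.0018 0.0199] turn -0.0018
```

```bash

python3 -m creep '[[-1,0.001,0.001,0.01,0],[-1,0.001,0.001,0.02,0],[-1,0.001,0.001,0.03,0],[-1,0.001,0.001,0.04,0],[-1,0.001,0.001,0.05,0]]';python3 -m creep '[[-1,0,0,0.01,0],[-1,0,0,0.02,0],[-1,0,0,0.027,0],[-1,0,0,0.027,0],[-1,0,0,0.027,0]]'; python3 to.py .6212 .0186 .025;python3 - <<'E'
from h import *
c=bot.camera("scene");cv2.imwrite("pics/s5.png",cv2.resize(c["img"][150:250,280:400],None,fx=6,fy=6)[:,:,::-1])
E
```

```text
time: 5.08
position: [0.6213, 0.0181, 0.0586]
orientation: [[1.0, 0.0, -0.001], [0.0, -1.0, -0.0], [-0.001, 0.0, -1.0]]
wrist_force: [0.4, 0.0, -0.6]
width: 0.0577
time: 5.5
position: [0.6217, 0.018, 0.0329]
orientation: [[1.0, 0.0, -0.001], [0.0, -1.0, -0.0], [-0.001, 0.0, -1.0]]
wrist_force: [0.8, -0.3, -0.8]
width: 0.0574
t 5.5 pos [0.6217 0.018  0.0329] w 0.0574 F [ 0.8 -0.3 -0.8]
delta tool [-0.0005 -0.0006  0.0079] turn -0.0003
```

View pics/s5.png

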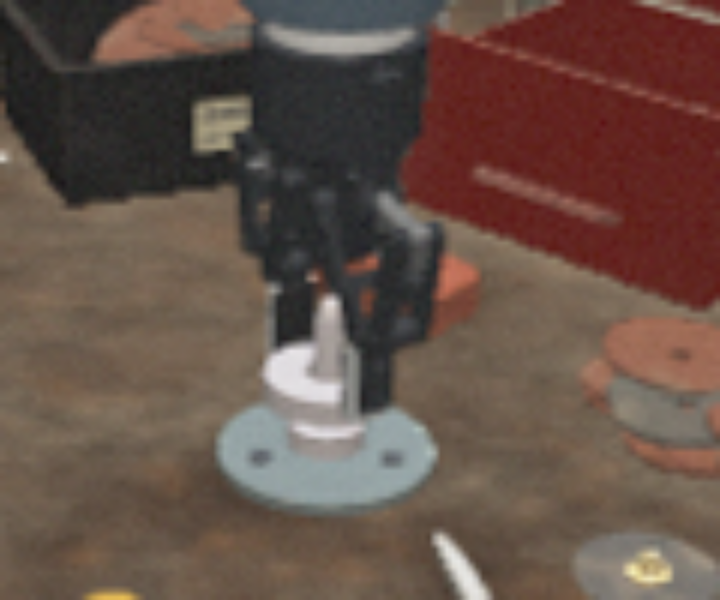

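```bash

python3 -m creep '[[-1,0,0,0.004,0],[-1,0,0,0.008,0],[-1,0,0,0.008,0],[-1,0,0,0.008,0]]';python3 -m creep '[[0.4,0,0,0,0],[0.7,0,0,0,0],[1,0,0,0,0],[1,0,0,0,0],[1,0,0,0,0]]'; python3 - <<'E'
from h import *
c=bot.camera("scene");cv2.imwrite("pics/s6.png",cv2.resize(c["img"][150:250,280:400],None,fx=6,fy=6)[:,:,::-1])
E
```

```text
time: 5.88
position: [0.6216, 0.018, 0.0251]
orientation: [[1.0, 0.0, -0.0], [0.0, -1.0, -0.0], [-0.0, 0.0, -1.0]]
wrist_force: [-0.4, 1.2, -1.3]
width: 0.0573
time: 6.3
position: [0.6221, 0.0181, 0.0256]
orientation: [[1.0, 0.0, 0.001], [0.0, -1.0, 0.0], [0.001, -0.0, -1.0]]
wrist_force: [0.4, 0.5, -0.4]
width: 0.0856
```

View pics/s6.png

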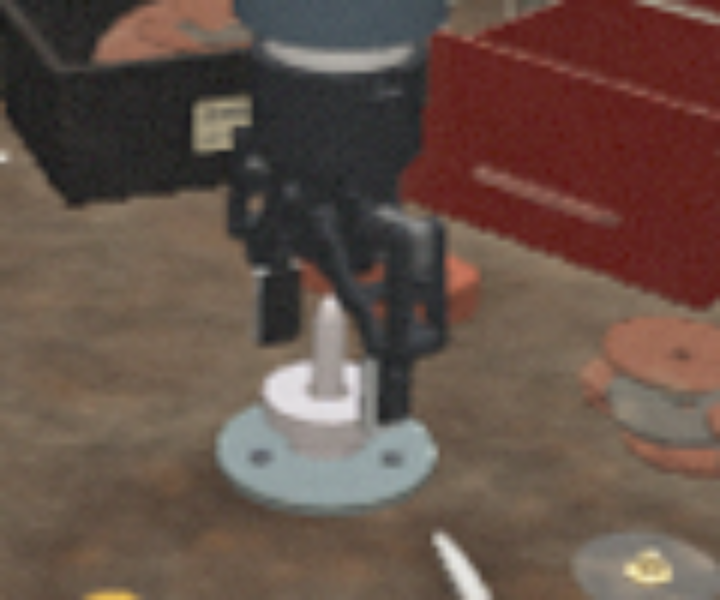

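```bash

python3 -m creep '[[1,0,0,-0.03,0],[1,0,0,-0.06,0],[1,0,0,-0.09,0],[1,-0.01,-0.02,-0.1,0],[1,-0.03,-0.05,-0.1,0]]'>/dev/null;python3 -m creep '[[1,-0.02,-0.032,0,0],[1,-0.04,-0.064,0,0],[1,-0.06,-0.096,0,0],[1,-0.08,-0.128,0,0],[1,-0.1,-0.16,0,0]]'>/dev/null;python3 -m creep '[[1,-0.02,-0.032,0,0],[1,-0.047,-0.064,0,0],[1,-0.047,-0.064,0.02,0],[1,-0.047,-0.064,0.04,0],[1,-0.047,-0.064,0.04,0]]'; python3 to.py .4447 .2925 .0; python3 - <<'E'
from h import *
c=bot.camera("top");cv2.imwrite("pics/t7.png",cv2.resize(c["img"][130:230,290:390],None,fx=6,fy=6)[:,:,::-1])
c=bot.camera("scene");cv2.imwrite("pics/s7.png",cv2.resize(c["img"][130:250,200:370],None,fx=4.6,fy=4.6)[:,:,::-1])
E
```

```text
time: 7.6
position: [0.4421, 0.2912, 0.082]
orientation: [[1.0, 0.001, -0.005], [0.001, -1.0, -0.004], [-0.005, 0.004, -1.0]]
wrist_force: [-0.3, -1.5, -0.4]
width: 0.0855
t 7.6 pos [0.4421 0.2912 0.082 ] w 0.0855 F [-0.3 -1.5 -0.4]
delta tool [ 0.003  -0.0016  0.0819] turn -0.0012
```

View pics/t7.png

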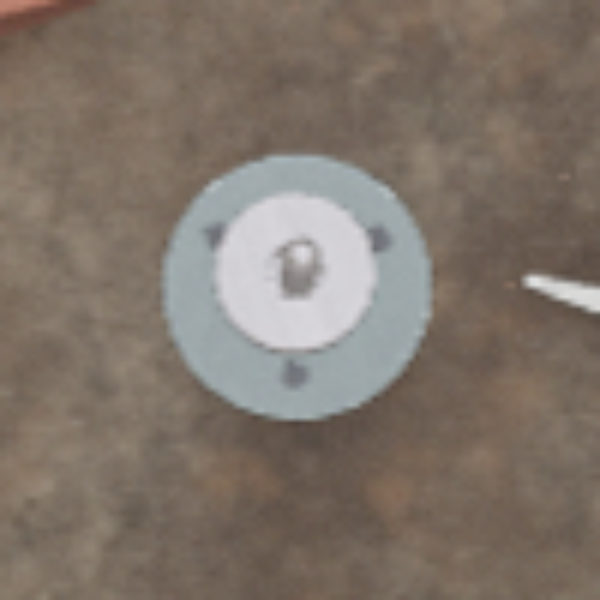

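View pics/s7.png

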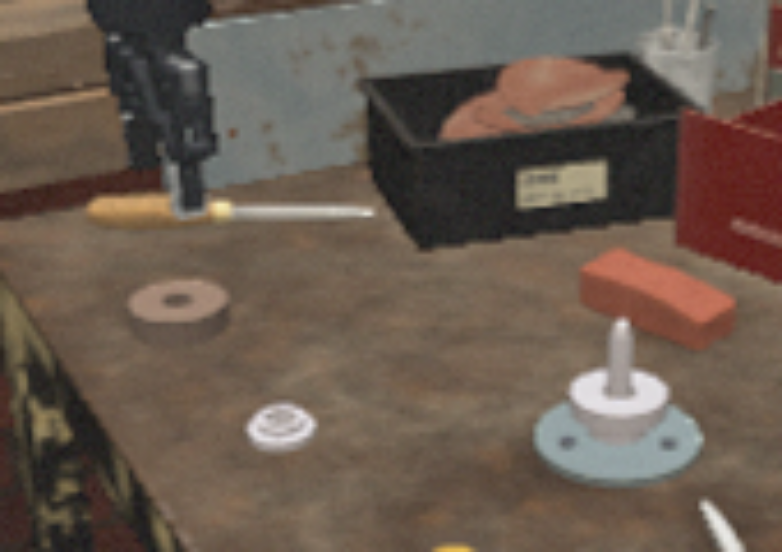

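```bash

python3 -m creep '[[1,0,0,0.02,0],[1,0,0,0.04,0],[1,0,0,0.055,0],[1,0,0,0.055,0],[1,0,0,0.055,0]]';python3 to.py .4447 .2925 .0
```

```text
time: 8.12
position: [0.4456, 0.2918, 0.0312]
orientation: [[1.0, -0.0, 0.001], [-0.0, -1.0, -0.0], [0.001, 0.0, -1.0]]
wrist_force: [-0.1, 0.3, 0.5]
width: 0.0857
t 8.12 pos [0.4456 0.2918 0.0312] w 0.0857 F [-0.1  0.3  0.5]
delta tool [-0.001  -0.0007  0.0312] turn 0.0004
```

```bash

python3 -m creep '[[1,-0.001,-0.001,0.015,0],[1,-0.001,-0.001,0.029,0],[1,-0.001,-0.001,0.029,0],[1,-0.001,-0.001,0.029,0]]';python3 to.py .4447 .2925 .0;python3 -m creep '[[-1,0,0,0,0],[-1,0,0,0,0],[-1,0,0,0,0],[-1,0,0,0,0],[-1,0,0,0,0]]' 50;  python3 - <<'E'
from h import *
c=bot.camera("scene");cv2.imwrite("pics/s8.png",cv2.resize(c["img"][130:250,200:370],None,fx=4.6,fy=4.6)[:,:,::-1])
E
```

```text
time: 8.45
position: [0.4446, 0.2934, 0.0026]
orientation: [[1.0, 0.0, 0.001], [0.0, -1.0, 0.001], [0.001, -0.001, -1.0]]
wrist_force: [0.7, 0.4, 0.3]
width: 0.0855
t 8.45 pos [0.4446 0.2934 0.0026] w 0.0855 F [0.7 0.4 0.3]
delta tool [0.0001 0.0009 0.0026] turn -0.0003
time: 8.87
position: [0.4449, 0.2938, 0.0036]
orientation: [[1.0, 0.001, 0.003], [0.001, -1.0, 0.002], [0.003, -0.002, -1.0]]
wrist_force: [-1.9, -1.3, 7.7]
width: 0.0636
```

View pics/s8.png

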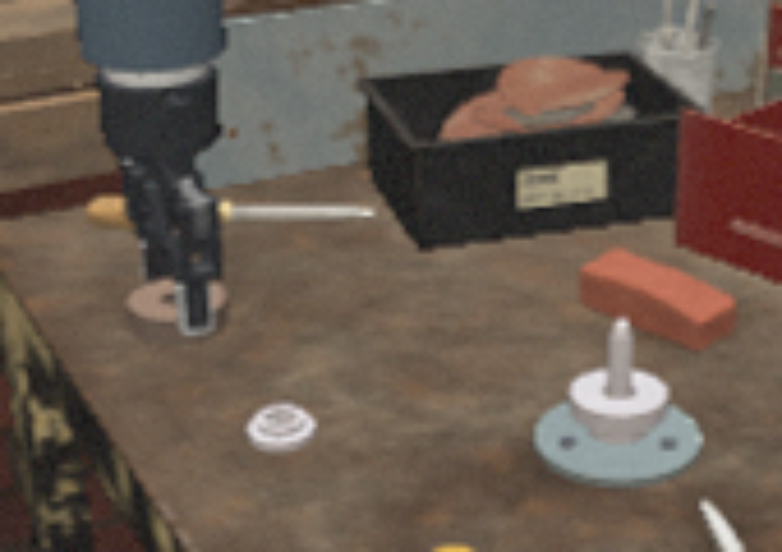

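```bash

python3 -m creep '[[-1,0,0,-0.03,0],[-1,0,0,-0.06,0],[-1,0,0,-0.09,0],[-1,0,0,-0.115,0],[-1,0.01,0.02,-0.12,0]]'>/dev/null;python3 -m creep '[[-1,0.02,0.032,0,0],[-1,0.04,0.064,0,0],[-1,0.06,0.096,0,0],[-1,0.08,0.128,0,0],[-1,0.1,0.16,0,0]]'>/dev/null;python3 -m creep '[[-1,0.02,0.032,0,0],[-1,0.04,0.064,0,0],[-1,0.066,0.09,0,0],[-1,0.066,0.095,0,0],[-1,0.066,0.095,0,0]]'; python3 -m creep '[[-1,0,0,0,0],[-1,0,0,0,0]]';python3 to.py .6214 .0185 .1; python3 - <<'E'
from h import *
c=bot.camera("top");cv2.imwrite("pics/t9.png",cv2.resize(c["img"][130:230,290:390],None,fx=6,fy=6)[:,:,::-1])
c=bot.camera("scene");cv2.imwrite("pics/s9.png",cv2.resize(c["img"][140:240,280:400],None,fx=6,fy=6)[:,:,::-1])
E
```

```text
time: 10.17
position: [0.6205, 0.0158, 0.1212]
orientation: [[1.0, -0.003, -0.0], [-0.003, -1.0, -0.0], [-0.0, 0.0, -1.0]]
wrist_force: [-0.8, 0.6, -0.9]
width: 0.0639
time: 10.33
position: [0.6194, 0.0189, 0.1217]
orientation: [[1.0, 0.001, 0.0], [0.001, -1.0, 0.0], [0.0, -0.0, -1.0]]
wrist_force: [-0.0, 0.3, -1.0]
width: 0.0638
t 10.33 pos [0.6194 0.0189 0.1217] w 0.0638 F [-0.   0.3 -1. ]
delta tool [0.002  0.0005 0.0217] turn -0.001
```

View pics/t9.png

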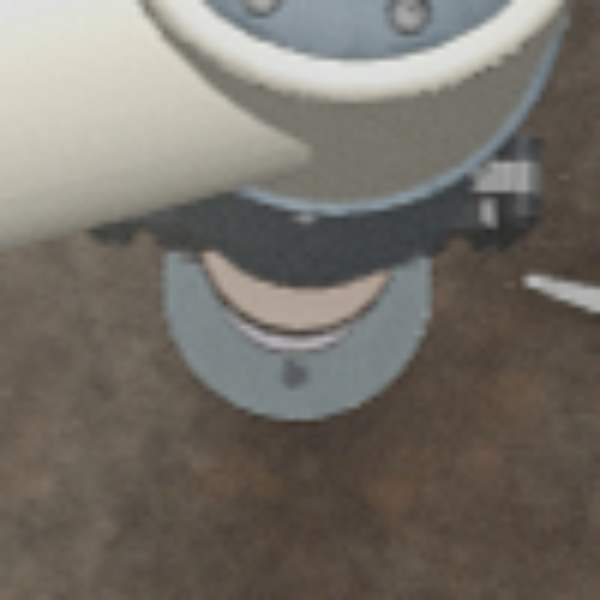

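View pics/s9.png

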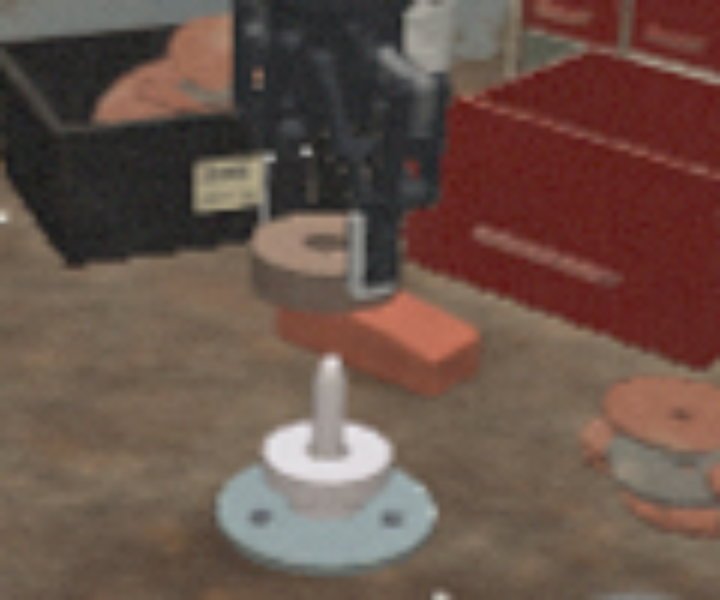

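```bash
python3 -m creep '[[-1,0.001,0,0,0],[-1,0.001,0,0,0]]'; python3 to.py .6214 .0185 .1; python3 - <<'E'
from h import *
c=bot.camera("top")
im=c["img"].astype(int)
col=im[180:192,338:343].mean(1);print(np.c_[np.arange(180,192),col.round()])
for r in(.032,.033):
  u,v=proj(c,(.6204-r,.0186,.138));print(u,v,(v-130)*6+3)
E
```

```text
time: 10.6
position: [0.6208, 0.0189, 0.1216]
orientation: [[1.0, 0.001, 0.0], [0.001, -1.0, 0.0], [0.0, -0.0, -1.0]]
wrist_force: [-0.3, -0.5, -1.3]
width: 0.0635
t 10.6 pos [0.6208 0.0189 0.1216] w 0.0635 F [-0.3 -0.5 -1.3]
delta tool [0.0006 0.0004 0.0216] turn -0.0015
[[180. 176. 161. 151.]
 [181. 177. 163. 152.]
 [182. 180. 165. 155.]
 [183. 178. 164. 153.]
 [184.  90.  81.  74.]
 [185. 110. 106. 106.]
 [186. 182. 181. 186.]
 [187. 176. 174. 178.]
 [188. 118. 116. 115.]
 [189. 114. 122. 124.]
 [190. 112. 120. 122.]
 [191. 105. 109. 112.]]
340.26970311815404 183.8797754779685 326.27865286781105
340.260892177876 184.39330556439282 329.3598333863569
```

```bash

python3 -m creep '[[-1,0,0,0.012,0],[-1,0,0,0.024,0],[-1,0,0,0.036,0],[-1,0,0,0.046,0],[-1,0,0,0.056,0]]';python3 -m creep '[[-1,0,0,0.01,0],[-1,0,0,0.018,0],[-1,0,0,0.022,0],[-1,0,0,0.022,0],[-1,0,0,0.022,0]]'; python3 - <<'E'
from h import *
c=bot.camera("scene");cv2.imwrite("pics/s10.png",cv2.resize(c["img"][140:240,280:400],None,fx=6,fy=6)[:,:,::-1])
E
```

```text
time: 11.07
position: [0.6208, 0.0183, 0.0647]
orientation: [[1.0, 0.001, -0.0], [0.001, -1.0, -0.0], [-0.0, 0.0, -1.0]]
wrist_force: [0.3, 0.2, -1.5]
width: 0.0634
time: 11.48
position: [0.621, 0.018, 0.0434]
orientation: [[1.0, 0.0, 0.0], [0.0, -1.0, -0.0], [0.0, 0.0, -1.0]]
wrist_force: [-0.7, 0.1, -0.8]
width: 0.0633
```

View pics/s10.png

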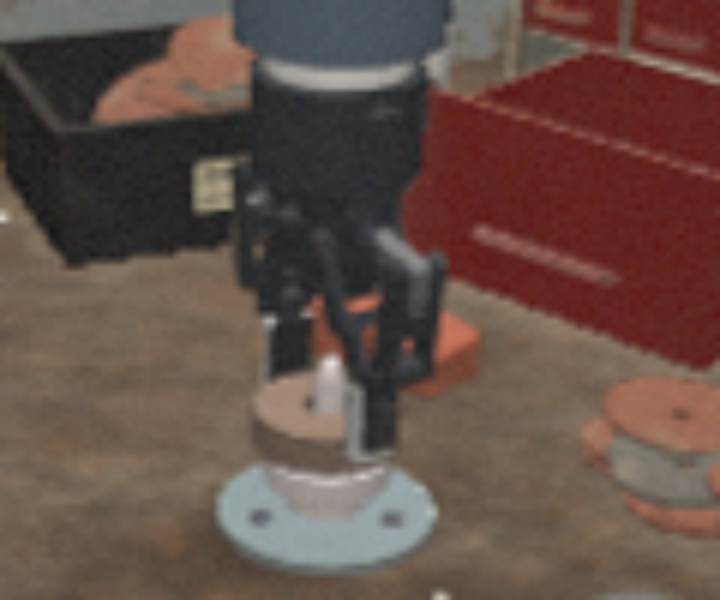

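Wheel is on the spindle, about 4 mm above the flange, with no contact force. I'll lower it and release.

```bash

python3 -m creep '[[-1,0,0,0.003,0],[-1,0,0,0.003,0],[-1,0,0,0.003,0]]';python3 -m creep '[[0.6,0,0,0,0],[0.8,0,0,0,0],[1,0,0,0,0],[1,0,0,0,0],[1,0,0,0,0]]'; python3 -m creep '[[1,0,0,-0.03,0],[1,0,0,-0.06,0],[1,0,0,-0.085,0],[1,-0.015,-0.01,-0.085,0],[1,-0.04,-0.025,-0.085,0]]'>/dev/null;python3 -m creep '[[1,-0.035,-0.02,0,0],[1,-0.07,-0.04,0,0],[1,-0.105,-0.06,0,0],[1,-0.131,-0.078,0.01,0],[1,-0.131,-0.078,0.03,0]]'; python3 -m creep '[[1,0,0,0.01,0],[1,0,0,0.02,0],[1,0,0,0.02,0]]'; python3 to.py .4499 .1219 .0; python3 - <<'E'
from h import *
c=bot.camera("top");cv2.imwrite("pics/t11.png",cv2.resize(c["img"][130:230,290:390],None,fx=6,fy=6)[:,:,::-1])
c=bot.camera("scene");cv2.imwrite("pics/s11.png",cv2.resize(c["img"][140:250,220:370],None,fx=5,fy=5)[:,:,::-1])
E
```

```text
time: 11.78
position: [0.6209, 0.0181, 0.0404]
orientation: [[1.0, 0.0, 0.0], [0.0, -1.0, 0.0], [0.0, -0.0, -1.0]]
wrist_force: [0.2, 0.7, -1.4]
width: 0.0633
time: 12.2
position: [0.621, 0.0181, 0.0405]
orientation: [[1.0, 0.0, 0.0], [0.0, -1.0, 0.0], [0.0, -0.0, -1.0]]
wrist_force: [0.3, -0.2, 0.2]
width: 0.0855
time: 13.03
position: [0.4478, 0.1237, 0.0976]
orientation: [[1.0, 0.004, 0.004], [0.004, -1.0, 0.004], [0.004, -0.004, -1.0]]
wrist_force: [1.0, 0.6, 0.2]
width: 0.0853
time: 13.28
position: [0.4484, 0.1207, 0.0738]
orientation: [[1.0, 0.0, -0.003], [0.0, -1.0, -0.001], [-0.003, 0.001, -1.0]]
wrist_force: [0.7, 0.1, -0.1]
width: 0.0854
t 13.28 pos [0.4484 0.1207 0.0738] w 0.0854 F [ 0.7  0.1 -0.1]
delta tool [ 0.0017 -0.0013  0.0738] turn -0.0004
```

View pics/t11.png

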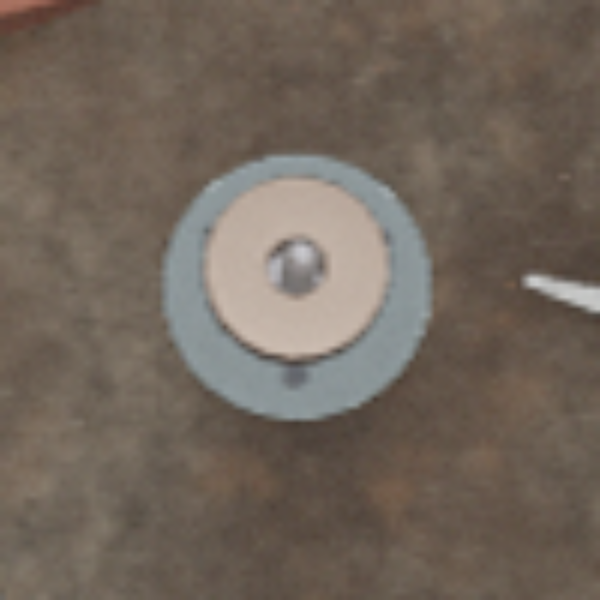

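View pics/s11.png

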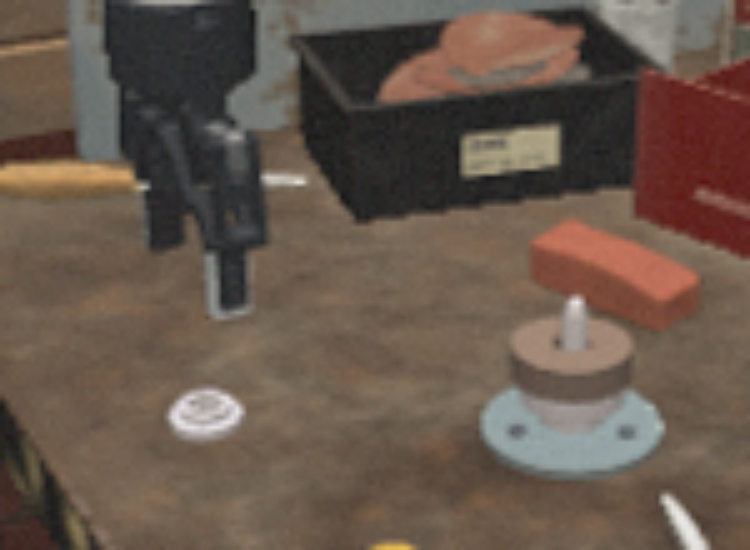

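```bash

python3 -m creep '[[0.2,0.0005,-0.0005,0.02,0],[0.2,0.0005,-0.0005,0.04,0],[0.2,0.0005,-0.0005,0.05,0],[0.2,0.0005,-0.0005,0.05,0],[0.2,0.0005,-0.0005,0.05,0]]'; python3 to.py .4499 .1219 .0; python3 - <<'E'
from h import *
c=bot.camera("scene");cv2.imwrite("pics/s12.png",cv2.resize(c["img"][180:250,220:310],None,fx=8,fy=8,interpolation=cv2.INTER_NEAREST)[:,:,::-1])
s=bot.state();p=s["position"]
for dz in (0,.005,.01):
  for dx in(-.011,.011):
    for dy in (s["width"]/2,s["width"]/2+.01):
      u,v=proj(c,(p[0]+dx,p[1]-dy,p[2]+dz));print(dz,dx,dy,np.round([(u-220)*8+4,(v-180)*8+4]))
E
```

```text
time: 13.8
position: [0.4509, 0.1215, 0.0259]
orientation: [[1.0, 0.0, 0.001], [0.0, -1.0, -0.0], [0.001, 0.0, -1.0]]
wrist_force: [-0.5, -1.0, 1.5]
width: 0.0515
t 13.8 pos [0.4509 0.1215 0.0259] w 0.0515 F [-0.5 -1.   1.5]
delta tool [-0.001  -0.0004  0.0259] turn -0.0002
0 -0.011 0.025657501572288136 [327. 322.]
0 -0.011 0.035657501572288135 [338. 335.]
0 0.011 0.025657501572288136 [388. 307.]
0 0.011 0.035657501572288135 [400. 320.]
0.005 -0.011 0.025657501572288136 [326. 309.]
0.005 -0.011 0.035657501572288135 [337. 322.]
0.005 0.011 0.025657501572288136 [387. 294.]
0.005 0.011 0.035657501572288135 [399. 306.]
0.01 -0.011 0.025657501572288136 [325. 296.]
0.01 -0.011 0.035657501572288135 [336. 309.]
0.01 0.011 0.025657501572288136 [387. 280.]
0.01 0.011 0.035657501572288135 [398. 293.]
```

View pics/s12.png

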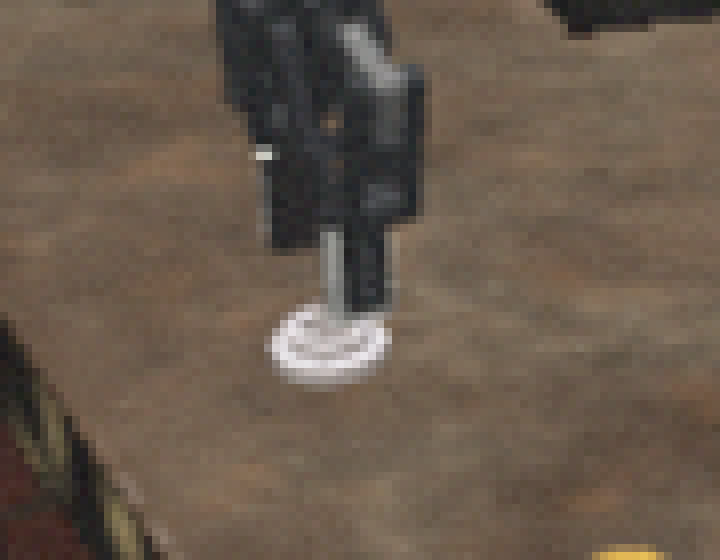

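```bash

python3 -m creep '[[0.2,-0.001,0,0.012,0],[0.2,-0.001,0,0.022,0],[0.2,-0.001,0,0.0245,0],[0.2,-0.001,0,0.0245,0]]';python3 -m creep '[[-1,0,0,0,0],[-1,0,0,0,0],[-1,0,0,0,0],[-1,0,0,0,0],[-1,0,0,0,0]]' 40;  python3 - <<'E'
from h import *
c=bot.camera("scene");cv2.imwrite("pics/s13.png",cv2.resize(c["img"][180:250,220:310],None,fx=8,fy=8,interpolation=cv2.INTER_NEAREST)[:,:,::-1])
E
```

```text
time: 14.18
position: [0.4496, 0.1216, 0.0012]
orientation: [[1.0, 0.0, 0.0], [0.0, -1.0, 0.0], [0.0, -0.0, -1.0]]
wrist_force: [0.3, 0.0, -0.7]
width: 0.0517
time: 14.6
position: [0.4502, 0.1219, 0.0021]
orientation: [[1.0, 0.001, 0.002], [0.001, -1.0, 0.001], [0.002, -0.001, -1.0]]
wrist_force: [-1.3, -0.6, 5.5]
width: 0.0371
```

View pics/s13.png

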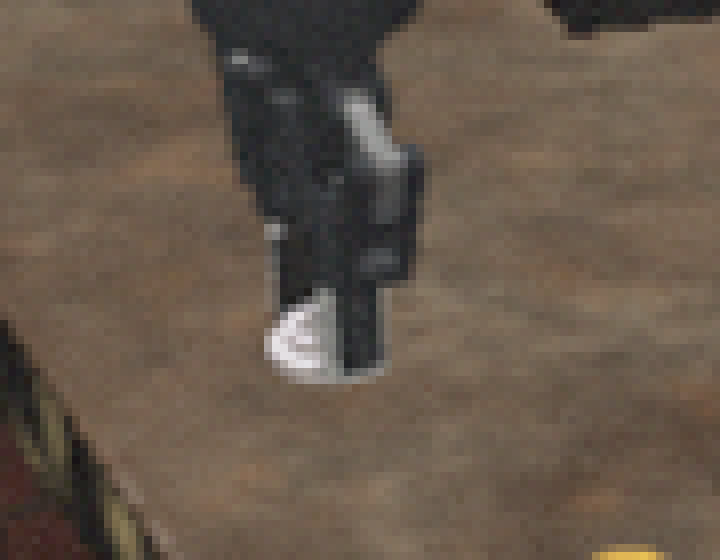

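```bash

python3 -m creep '[[-1,0,0,-0.02,0],[-1,0,0,-0.05,0],[-1,0,0,-0.085,0],[-1,0,0,-0.115,0],[-1,0.01,0.007,-0.12,0]]';python3 -m creep '[[-1,0.03,0.018,0,0],[-1,0.06,0.036,0,0],[-1,0.09,0.054,0,0],[-1,0.12,0.072,0,0],[-1,0.145,0.09,0,0]]'>/dev/null;python3 -m creep '[[-1,0.016,0.0065,0,0],[-1,0.016,0.0065,0,0],[-1,0.016,0.0065,0,0],[-1,0.016,0.0065,0,0]]';python3 to.py .6214 .0185 .1; python3 - <<'E'
from h import *
c=bot.camera("top");cv2.imwrite("pics/t14.png",cv2.resize(c["img"][130:230,290:390],None,fx=6,fy=6)[:,:,::-1])
c=bot.camera("scene");cv2.imwrite("pics/s14.png",cv2.resize(c["img"][150:240,290:390],None,fx=6,fy=6)[:,:,::-1])
E
```

```text
time: 15.07
position: [0.4616, 0.1162, 0.1269]
orientation: [[1.0, 0.002, 0.009], [0.002, -1.0, 0.004], [0.009, -0.004, -1.0]]
wrist_force: [1.2, 0.9, -0.3]
width: 0.0373
time: 15.82
position: [0.6197, 0.0183, 0.1206]
orientation: [[1.0, 0.0, -0.001], [0.0, -1.0, 0.0], [-0.001, -0.0, -1.0]]
wrist_force: [-0.3, 0.4, -0.5]
width: 0.0372
t 15.82 pos [0.6197 0.0183 0.1206] w 0.0372 F [-0.3  0.4 -0.5]
delta tool [ 0.0017 -0.0002  0.0206] turn -0.0001
```

View pics/s14.png

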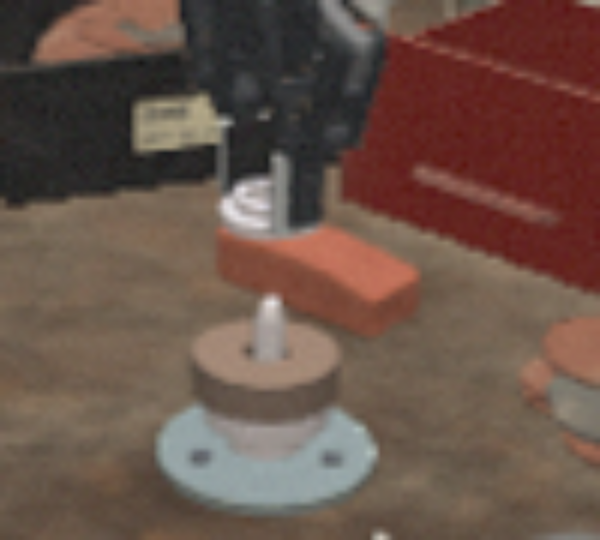

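View pics/t14.png

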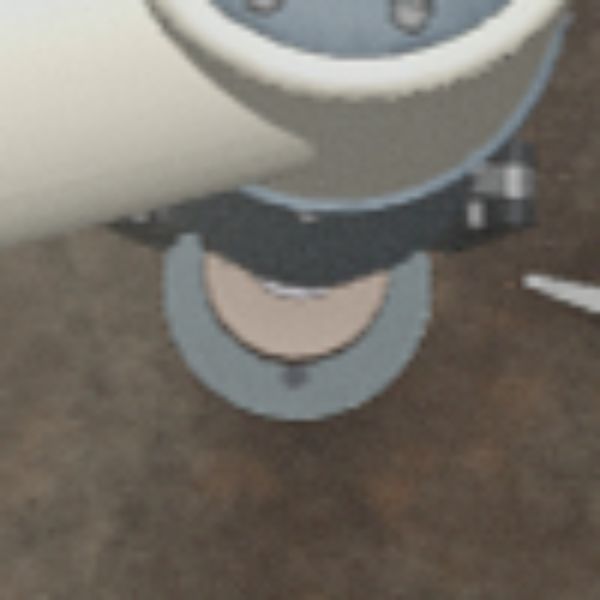

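```bash

python3 -m creep '[[-1,0.0015,0,0.01,0],[-1,0.0015,0,0.02,0],[-1,0.0015,0,0.03,0],[-1,0.0015,0,0.04,0],[-1,0.0015,0,0.048,0]]';python3 -m creep '[[-1,0,0,0.005,0],[-1,0,0,0.01,0],[-1,0,0,0.01,0],[-1,0,0,0.01,0]]'; python3 - <<'E'
from h import *
c=bot.camera("scene");cv2.imwrite("pics/s15.png",cv2.resize(c["img"][150:240,290:390],None,fx=6,fy=6)[:,:,::-1])
E
```

```text
time: 16.33
position: [0.6209, 0.0181, 0.0708]
orientation: [[1.0, 0.0, -0.002], [0.0, -1.0, -0.0], [-0.002, 0.0, -1.0]]
wrist_force: [0.1, 0.1, -1.0]
width: 0.0369
time: 16.67
position: [0.6219, 0.018, 0.0627]
orientation: [[1.0, 0.0, -0.0], [0.0, -1.0, -0.0], [-0.0, 0.0, -1.0]]
wrist_force: [0.8, -0.5, -0.4]
width: 0.0373
```

View pics/s15.png

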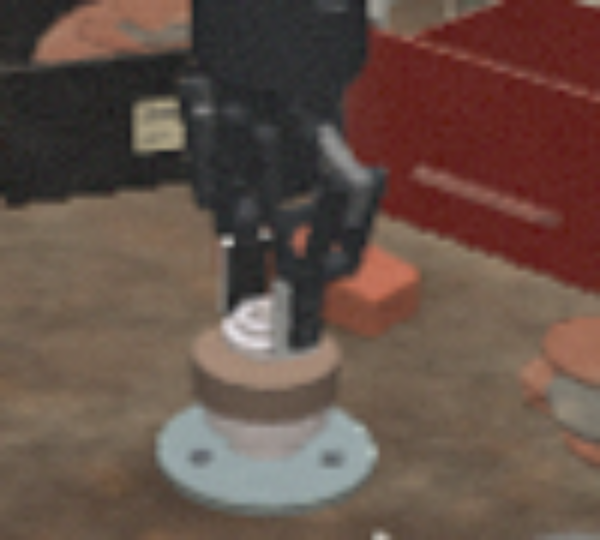

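```bash

python3 -m creep '[[-1,0,0,0.0035,0],[-1,0,0,0.0035,0],[-1,0,0,0.0035,0]]';python3 -m creep '[[0,0,0,0,0],[0.3,0,0,0,0],[0.3,0,0,0,0],[0.3,0,0,0,0]]'; python3 -m creep '[[0.3,0,0,-0.02,0],[0.3,0,0,-0.04,0],[0.3,0,0,-0.07,0],[0.3,-0.02,0.01,-0.07,0],[0.3,-0.05,0.03,-0.07,0]]'>/dev/null;python3 -m creep '[[0.3,-0.034,0.018,0,0],[0.3,-0.068,0.036,0,0],[0.3,-0.102,0.054,0.02,0],[0.3,-0.102,0.054,0.05,0],[0.3,-0.102,0.054,0.06,0]]'; python3 -m creep '[[0.3,0,0,0,0],[0.3,0,0,0,0]]'; python3 to.py .4702 -.0656 .0; python3 - <<'E'
from h import *
c=bot.camera("top");cv2.imwrite("pics/t16.png",cv2.resize(c["img"][130:230,290:390],None,fx=6,fy=6)[:,:,::-1])
c=bot.camera("scene");cv2.imwrite("pics/s16.png",cv2.resize(c["img"][170:280,270:390],None,fx=5,fy=5)[:,:,::-1])
E
```

```text
time: 16.97
position: [0.6218, 0.0181, 0.0593]
orientation: [[1.0, 0.0, -0.0], [0.0, -1.0, 0.0], [-0.0, -0.0, -1.0]]
wrist_force: [-0.3, -0.7, -1.3]
width: 0.0374
time: 17.3
position: [0.6221, 0.0181, 0.0596]
orientation: [[1.0, 0.0, 0.001], [0.0, -1.0, 0.0], [0.001, -0.0, -1.0]]
wrist_force: [-0.1, -0.3, 0.5]
width: 0.0554
time: 18.13
position: [0.4662, -0.0668, 0.067]
orientation: [[1.0, -0.002, -0.003], [-0.002, -1.0, 0.001], [-0.003, -0.001, -1.0]]
wrist_force: [-0.1, 0.2, 0.1]
width: 0.0557
time: 18.3
position: [0.4701, -0.0661, 0.0696]
orientation: [[1.0, 0.0, -0.0], [0.0, -1.0, -0.0], [-0.0, 0.0, -1.0]]
wrist_force: [-0.0, -0.6, 0.7]
width: 0.0554
t 18.3 pos [ 0.4701 -0.0661  0.0696] w 0.0554 F [-0.  -0.6  0.7]
delta tool [ 0.0001 -0.0005  0.0696] turn -0.0004
```

View pics/t16.png

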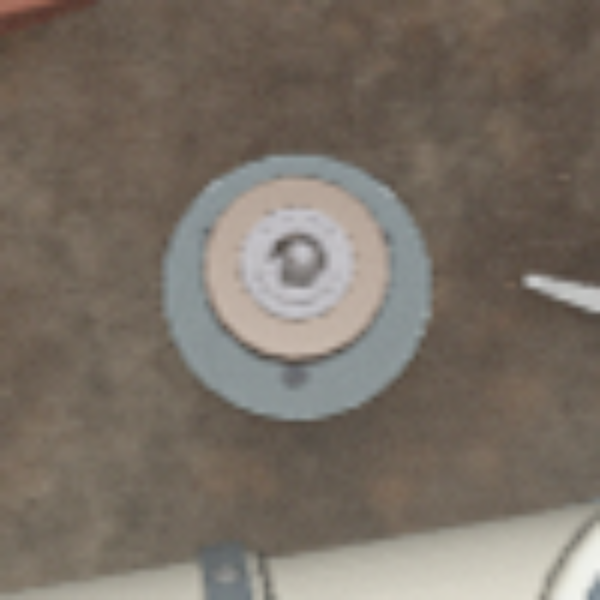

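View pics/s16.png

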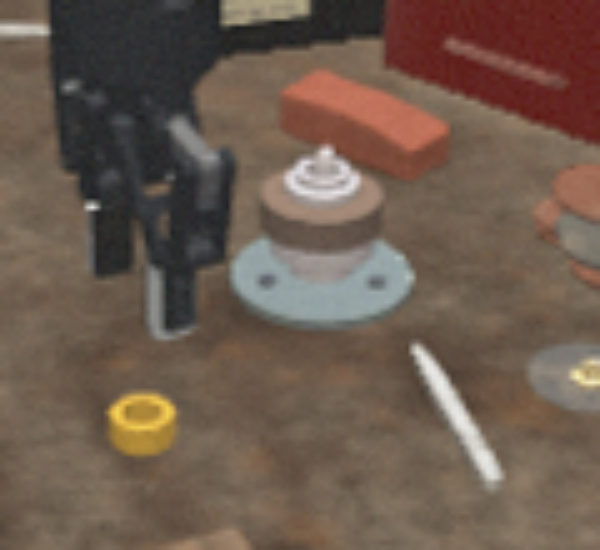

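```bash

python3 -m creep '[[0.3,0,0,0.02,0],[0.3,0,0,0.04,0],[0.3,0,0,0.055,0],[0.3,0,0,0.065,0],[0.3,0,0,0.065,0]]';python3 -m creep '[[0.3,0,0,0,0],[0.3,0,0,0,0]]';python3 to.py .4702 -.0656 .004;python3 -m creep '[[-1,0,0,0,0],[-1,0,0,0,0],[-1,0,0,0,0],[-1,0,0,0,0],[-1,0,0,0,0]]' 40;  python3 - <<'E'
from h import *
c=bot.camera("scene");cv2.imwrite("pics/s17.png",cv2.resize(c["img"][170:280,270:390],None,fx=5,fy=5)[:,:,::-1])
E
```

```text
time: 18.82
position: [0.4695, -0.0658, 0.0033]
orientation: [[1.0, 0.0, -0.002], [0.0, -1.0, -0.0], [-0.002, 0.0, -1.0]]
wrist_force: [-0.3, 0.6, 0.1]
width: 0.0553
time: 18.98
position: [0.4712, -0.0658, 0.0055]
orientation: [[1.0, 0.001, 0.002], [0.001, -1.0, 0.0], [0.002, -0.0, -1.0]]
wrist_force: [0.0, 0.1, -0.2]
width: 0.0555
t 18.98 pos [ 0.4712 -0.0658  0.0055] w 0.0555 F [ 0.   0.1 -0.2]
delta tool [-0.001  -0.0002  0.0015] turn -0.0007
time: 19.4
position: [0.4707, -0.0658, 0.0055]
orientation: [[1.0, 0.001, 0.002], [0.001, -1.0, 0.0], [0.002, -0.0, -1.0]]
wrist_force: [-1.9, 0.5, 6.2]
width: 0.0283
```

View pics/s17.png

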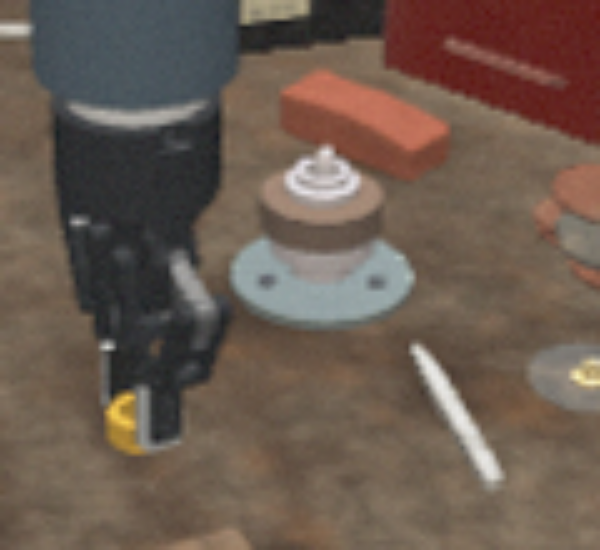

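```bash

python3 -m creep '[[-1,0,0,-0.02,0],[-1,0,0,-0.05,0],[-1,0,0,-0.085,0],[-1,0,0,-0.115,0],[-1,0.01,-0.006,-0.115,0]]';python3 -m creep '[[-1,0.034,-0.018,0,0],[-1,0.068,-0.036,0,0],[-1,0.1,-0.054,0,0],[-1,0.13,-0.07,0,0],[-1,0.14,-0.078,0,0]]'>/dev/null;python3 -m creep '[[-1,0.001,0,0,0],[-1,0.001,0,0,0],[-1,0.001,0,0,0]]';python3 to.py .6216 .0183 .1; python3 - <<'E'
from h import *
c=bot.camera("top");cv2.imwrite("pics/t18.png",cv2.resize(c["img"][130:230,290:390],None,fx=6,fy=6)[:,:,::-1])
c=bot.camera("scene");cv2.imwrite("pics/s18.png",cv2.resize(c["img"][150:240,290:390],None,fx=6,fy=6)[:,:,::-1])
E
```

```text
time: 19.87
position: [0.4828, -0.0605, 0.1262]
orientation: [[1.0, 0.001, 0.012], [0.001, -1.0, 0.0], [0.012, -0.0, -1.0]]
wrist_force: [0.6, 0.3, 0.4]
width: 0.0285
time: 20.53
position: [0.6201, 0.0177, 0.1192]
orientation: [[1.0, -0.0, -0.001], [-0.0, -1.0, -0.0], [-0.001, 0.0, -1.0]]
wrist_force: [0.8, 0.2, -0.7]
width: 0.0284
t 20.53 pos [0.6201 0.0177 0.1192] w 0.0284 F [ 0.8  0.2 -0.7]
delta tool [ 0.0015 -0.0006  0.0192] turn 0.0
```

View pics/s18.png

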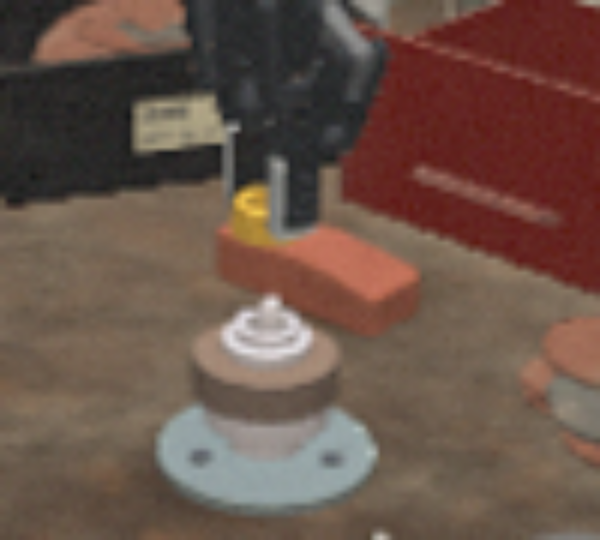

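View pics/t18.png

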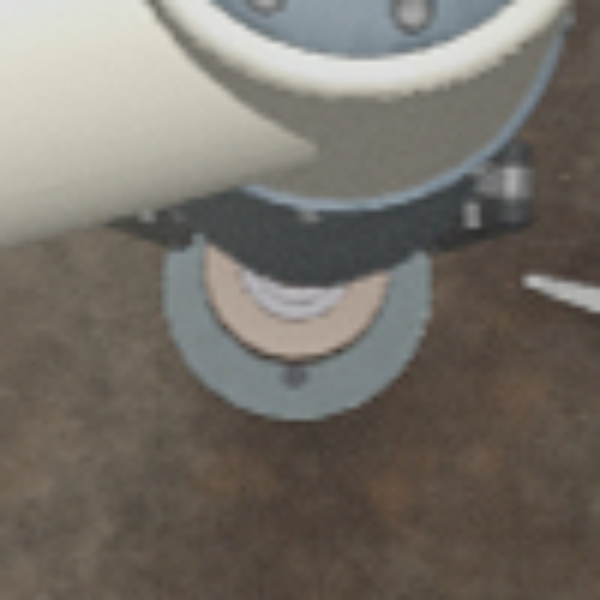

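```bash

python3 -m creep '[[-1,0.0015,-0.0005,0.01,0],[-1,0.0015,-0.0005,0.02,0],[-1,0.0015,-0.0005,0.026,0],[-1,0.0015,-0.0005,0.03,0],[-1,0.0015,-0.0005,0.034,0]]';python3 -m creep '[[-1,0,0,0.004,0],[-1,0,0,0.007,0],[-1,0,0,0.007,0],[-1,0,0,0.007,0]]'; python3 - <<'E'
from h import *
c=bot.camera("scene");cv2.imwrite("pics/s19.png",cv2.resize(c["img"][150:240,290:390],None,fx=6,fy=6)[:,:,::-1])
E
```

```text
time: 21.05
position: [0.6219, 0.0184, 0.0843]
orientation: [[1.0, 0.0, -0.001], [0.0, -1.0, -0.0], [-0.001, 0.0, -1.0]]
wrist_force: [0.4, 0.8, -0.5]
width: 0.0285
time: 21.38
position: [0.6224, 0.0186, 0.0783]
orientation: [[1.0, 0.0, -0.0], [0.0, -1.0, -0.0], [-0.0, 0.0, -1.0]]
wrist_force: [-1.0, -0.1, 0.0]
width: 0.0287
```

View pics/s19.png

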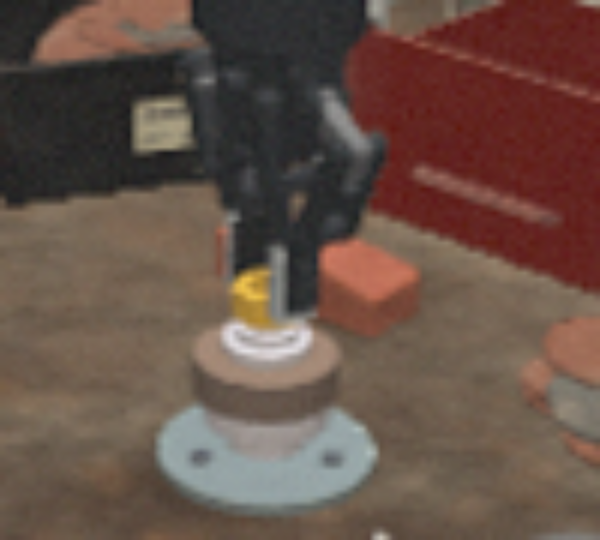

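```bash

python3 -m creep '[[-1,0,0,0.002,0],[-1,0,0,0.002,0],[-1,0,0,0.002,0]]';python3 -m creep '[[-0.2,0,0,0,0],[0.1,0,0,0,0],[0.1,0,0,0,0],[0.1,0,0,0,0]]'; python3 -m creep '[[0.1,0,0,-0.02,0],[0.1,0,0,-0.04,0],[0.1,0,0,-0.07,0],[0.1,-0.03,0,-0.07,0],[0.1,-0.07,0,-0.07,0]]'>/dev/null;python3 -m creep '[[0.1,-0.04,0,0,0],[0.1,-0.08,0,0,0],[0.1,-0.1,0,0,0],[0.1,-0.1,0,0,0],[0.1,-0.1,0,0,0]]'; python3 - <<'E'
from h import *
c=bot.camera("top");cv2.imwrite("pics/t20.png",cv2.resize(c["img"][130:230,290:390],None,fx=6,fy=6)[:,:,::-1])
im=c["img"].astype(int);hsv=cv2.cvtColor(c["img"],cv2.COLOR_RGB2HSV)
ye=((hsv[...,1]>100)&(hsv[...,2]>130)).astype(np.uint8)*255
blob(c,"collar",ye,(320,155,360,200),.086)
c=bot.camera("scene");cv2.imwrite("pics/s20.png",cv2.resize(c["img"][170:280,280:400],None,fx=5,fy=5)[:,:,::-1])
E
```

```text
time: 21.68
position: [0.6223, 0.0186, 0.0763]
orientation: [[1.0, 0.0, 0.0], [0.0, -1.0, 0.0], [0.0, -0.0, -1.0]]
wrist_force: [0.6, 0.6, 0.1]
width: 0.0284
time: 22.02
position: [0.6224, 0.0186, 0.0764]
orientation: [[1.0, 0.0, 0.0], [0.0, -1.0, 0.0], [0.0, -0.0, -1.0]]
wrist_force: [-0.5, 1.1, 0.1]
width: 0.0473
time: 22.85
position: [0.4519, 0.0186, 0.1471]
orientation: [[1.0, 0.001, 0.002], [0.001, -1.0, 0.001], [0.002, -0.001, -1.0]]
wrist_force: [0.6, 0.0, 0.4]
width: 0.0473
collar ell [0.6208 0.0208] axes [0.0263 0.0282] cent [0.6207 0.0208]
```

View pics/t20.png

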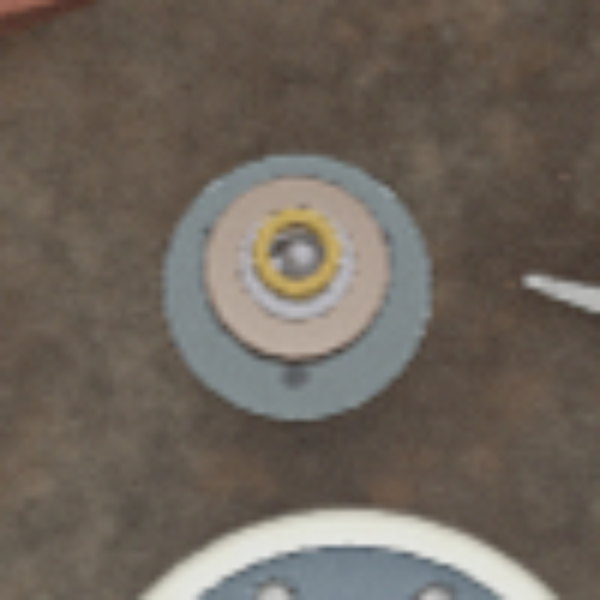

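View pics/s20.png

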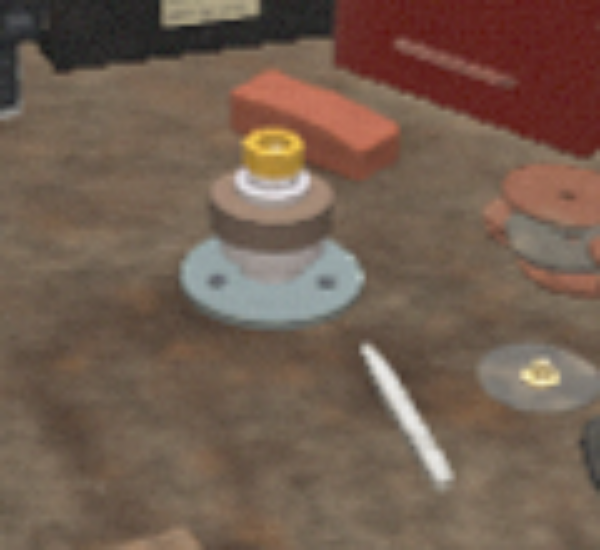

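```bash
python3 -c "
from cell import bot
print(bot.state()['time'],bot.job_done())"
```

```text
the job is handed in; nothing more can be done
22.95 None
```

I built the stack on the arbor and handed it in at 22.95 s, well inside the 90 s limit. From the seat up it is the larger flange, the wheel, the stepped flange with its boss up, and the collar. No verdict came back.

- **Stack:** in the last top and scene pictures all four parts lie flat, and each one encircles the spindle. The collar measured about 2 mm from the spindle axis, against the 6 mm allowed. I did not measure the other three after release. With 3 mm of bore play they can't be far off the axis. I judged stacked heights and flatness from the pictures only.
- **Bystanders and arm:** the arm never came near the polishing bar, the punch or the wood block. The bar and punch look undisturbed in the last pictures, and the wood block is only partly in view. The wrist force I read stayed below about 8 N. The gripper ended about 170 mm clear of the stack.
- **Disagreement:** the jaws read 0.5 to 3 mm narrower than the nominal part sizes (63.6 mm on the 66 mm wheel, 37 mm on the 40 mm flange). It had no visible effect on the grasps or placing.

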